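Check two brass bushings on the gauge pin in the parts stockroom

ROBOT

A 7-joint arm with a two-finger parallel gripper is mounted at the origin on the work surface. World frame = base frame: x ahead of the robot, y to its left, z up, the work surface at z = 0. Lengths are in m, angles in rad, forces in N, time in s.
With the tool pointing down it reaches from about 0.425 to 0.925 m from the base axis. Payload 6.8 kg.
Tool frame: the origin (TCP) lies on the front face of the gripper's body, between the roots of the fingers; the fingertips stand 73 mm ahead of it and the grasp point (between the pads) lies 54 mm ahead of it; z points along the fingers, y is the direction in which the jaws open and shut (so a half turn about z gives the same grasp; the last joint's range is limited). The gripper opens to 85 mm and grips with 20 to 120 N. Pads are 22 mm wide; open, the fingers measure 114 mm over their backs; the gripper's body (76 mm by 85 mm) begins 54 mm behind the grasp point. The pads swing forward as they close: fully open they stand 13 mm farther back than shut.
Start: joints at [1.204, 0.477, 0.022, 1.555, -0.011, 1.109, -0.083], TCP at [0.173, -0.653, 0.304] pointing down, gripper open.
Joint ranges: [-2.96, 2.96], [-0.34, 2.1], [-1.41, 1.46], [0.24, 2.44], [-1.37, 4.51], [0.17, 1.92], [-2.96, 2.96]. Speed limits (rad/s): [2.39, 2.39, 3.14, 3.14, 3.14, 3.14, 3.14].

INTERFACE

Orientations are given as a rotation vector (axis times angle).
In Python, from bench import * gives the robot as it stands.
- The arm moves only by the tool jog_arm, never from a script. Its argument "plan" is a list of rows, each a list of 2 entries, a list of its own where there are three numbers: the shift along the world's x, y, z in cm, then the turn about the world's z in rad. In form: [[[tx, ty, tz], twist], ...]. A call has 1 to 12 rows; each row shifts and turns the commanded pose from where the row before left it; what a row does not reach is not made up. A row lasts 1/10 s, in which the tool goes at most 50 mm and 8.59 degrees, less where a joint would pass 70% of its speed; a pose out of reach is approached as far as the arm can. A call is refused whole if a number of a shift passes 5 or a number of a turn 0.15, either way. A call with a gripper value outside its range is refused whole. "hand" is the finger opening in cm, from 0 to 8.54, set as the call begins (left out, the last holds). The fingers move at their own pace and stop on an object; "grip_force" is the grip in N (left out, the last holds). Time passes only in rows, so rows that do not move let the fingers close. It gives the time, the measured TCP pose, the force and the opening at its end, in the units of the state.
- get_obs(): the state, without advancing time (a new reading comes with each control period).
- grab_frame(name): name is "side" or "top"; returns the picture (480x640x3 uint8, red, green, blue); there is no depth.
- get_calibration(name): a dict with "intrinsics" (3x3 intrinsics, pixels), "xyz" and "orientation" of the camera in the world. Camera axes: x right, y down, z forward; pixel columns grow to the right and rows downward; lengths in m; the calibration is good to about 2 mm. A picture is of the moment at which its call begins. get_calibration takes no time and is no camera call.
- hand_in(): hands the job in, once; it reports no verdict.
The state is a dict: "clock": time; "joints": joint angles; "qvel": joint speeds; "tau": joint torques, N m; "tcp_pos": TCP position; "orientation": TCP orientation; "contact_force": force on the tool from outside, world axes, zero at the start; "moment": the same for the moment, N m; "grip_width": finger opening in m.
Only numpy, scipy, OpenCV 4.12 (cv2) and the standard library are available. Lean on these libraries where they do the work, as an engineer would, in place of code of your own. Each camera call takes 0.05 s, during which the arm holds its last target. There are 200 camera calls.

TASK

Two brass-coloured flanged bushings that look alike but for their bores stand on the desk. Slide the one whose bore fits over the gauge pin down the pin, keeping hold of it rather than letting it drop, until its flange sits fully home on the blue base, and leave it there; stand the one whose bore is too tight for the pin upright in the red reject tray.

Things in the scene. Friction and masses are not known exactly. Their poses are not given: they have to be found in the camera images.
- fitting_bushing: The bushing that fits: a brass-coloured hollow sleeve standing upright on its flange, 50 mm tall, outer diameter 46 mm, flange at the bottom 58 mm across and 6 mm thick, straight through bore of 30 mm diameter (thin wall, 8 mm), about 0.2 kg. Stands on the desk in a loose row with the other bushing, a ball bearing (62 mm across, 16 mm tall) and a white oil filter (67 mm across, 75 mm tall), in any order. Origin: centre of its underside; z is its axis, pointing up.
- tight_bushing: The bushing that is too tight: same brass colour and outer shape (50 mm tall, 46 mm outer diameter, 58 mm by 6 mm flange at the bottom, standing upright, about 0.2 kg), but its bore is only 18 mm in diameter (thick wall, 14 mm), so it cannot go over the pin. Origin: centre of its underside; z is its axis, pointing up.
- gauge: Fixed gauge: a blue square base plate 110 x 110 mm, 15 mm thick, with an upright steel pin of 26 mm diameter in its middle. The pin's top is 80 mm above the desk; its uppermost 20 mm taper like a cone to 8 mm across. Origin: centre of the base's underside, on the desk; z runs up the pin's axis.
- reject_tray: Fixed, shallow open red plastic tray, 170 x 170 mm outside, 28 mm high, walls and floor 4 to 5 mm thick, empty. Origin: centre of its underside, on the desk; x and y run along its sides.

How it is judged:
On the way:
1. the bushing that fits is slid down the pin while still held in the gripper, to within 30 mm of the base (horizontal distance between fitting_bushing and gauge below 0.01 m and z of fitting_bushing in the frame of gauge below 0.045 m and contact force between the fingers and fitting_bushing above 0.5 N), for 0.05 s.
At the end, for the whole second after the job is handed in: The bushing that fits is round the pin with its flange on the blue base (underside within 4 mm of the base's top, upright within 10 degrees); the tight bushing stands upright (within 10 degrees), flange down, on the floor of the red tray; both released and at rest (horizontal distance between fitting_bushing and gauge below 0.008 m and z of fitting_bushing in the frame of gauge below 0.019 m and angle between each of fitting_bushing, tight_bushing's own z axis and vertical below 0.17 rad and linear speed of each of fitting_bushing, tight_bushing below 0.02 m/s and x of tight_bushing in the frame of reject_tray between -0.075 and 0.075 m and y of tight_bushing in the frame of reject_tray between -0.075 and 0.075 m and z of tight_bushing in the frame of reject_tray below 0.012 m); the robot touches nothing.
It also fails if it takes over 58 s, if anything falls off the work surface, if the arm or the gripper's body presses on something with over 40 N, if the wrist force passes 120 N, or if a joint passes its speed limit or range.

## Working session

There is one attempt and no reset: what is moved stays moved. The work goes in short steps, Python scripts to look and compute and a tool call to move; the robot and the scene stay as the last step left them, time stands still between calls to the robot, and variables do not carry over. Pictures are saved under pics/ and viewed, about 8 in all and at most 12, crops included, and the job is handed in when it is done.

Besides the shell and the picture viewer there is one more tool, called after ">>>" as a command line: name --argument value ..., lists and objects as JSON in quotes. jog_arm: Moves the arm, as the interface text tells. Its arguments: {"type":"object","properties":{"plan":{"type":"array","items":{"type":"array"}},"hand":{"type":"number"},"grip_force":{"type":"number"}},"required":["plan"]}

```bash
mkdir -p pics; cat > h.py <<'E'
from bench import *
import numpy as np, cv2
from scipy.spatial.transform import Rotation as R
def rot(o):
    o=np.array(o,float)
    return o if o.shape==(3,3) else R.from_rotvec(o).as_matrix()
def ray(cam,u,v,z):
    c=get_calibration(cam);K=np.array(c["intrinsics"]);p=np.array(c["xyz"],float)
    d=rot(c["orientation"])@np.linalg.inv(K)@np.array([u,v,1.])
    return p+d*(z-p[2])/d[2]
def proj(cam,P):
    c=get_calibration(cam);q=rot(c["orientation"]).T@(np.array(P)-np.array(c["xyz"]))
    q=np.array(c["intrinsics"])@q;return q[:2]/q[2]
def save(cam,n):
    f=grab_frame(cam);cv2.imwrite(f"pics/{n}.png",f[:,:,::-1]);return f
E
python3 - <<'E'
from h import *
for c in("side","top"): print(get_calibration(c)); save(c,c+"0")
print(get_obs())
E
```

```text
{'intrinsics': array([[437.26242955,   0.        , 313.28088638],
       [  0.        , 437.26242955, 239.95703543],
       [  0.        ,   0.        ,   1.        ]]), 'xyz': array([ 0.46275101, -0.60662316,  0.614613  ]), 'orientation': array([-2.33053626,  0.11295946, -0.03525689])}
{'intrinsics': array([[561.11523072,   0.        , 326.51317769],
       [  0.        , 561.11523072, 232.80003758],
       [  0.        ,   0.        ,   1.        ]]), 'xyz': array([ 0.42224455, -0.00891931,  1.0809925 ]), 'orientation': array([-2.15385716,  2.21852426, -0.08359597])}
{'clock': 0.1, 'joints': array([ 1.20386755,  0.4777147 ,  0.0223594 ,  1.5563743 , -0.01150476,
        1.10929053, -0.08308903]), 'qvel': array([-8.64146202e-04, -2.60933175e-04,  2.40659129e-04, -2.54624134e-03,
        6.14186892e-04,  9.83400785e-05,  9.63360119e-04]), 'tau': array([ 4.40243748e-03, -5.97759604e+01,  1.61333419e+00, -2.81959194e+01,
        1.28094296e-02,  4.87604077e-03,  3.65783751e-05]), 'tcp_pos': array([ 0.17264527, -0.65211003,  0.30301582]), 'orientation': array([-3.11370828e+00, -4.05245241e-01,  5.28393131e-04]), 'contact_force': array([ 0.22857789, -0.74168636, -0.28655659]), 'moment': array([0.00422868, 0.03119391, 0.07199275]), 'grip_width': 0.08561724470735535}
```

View pics/top0.png

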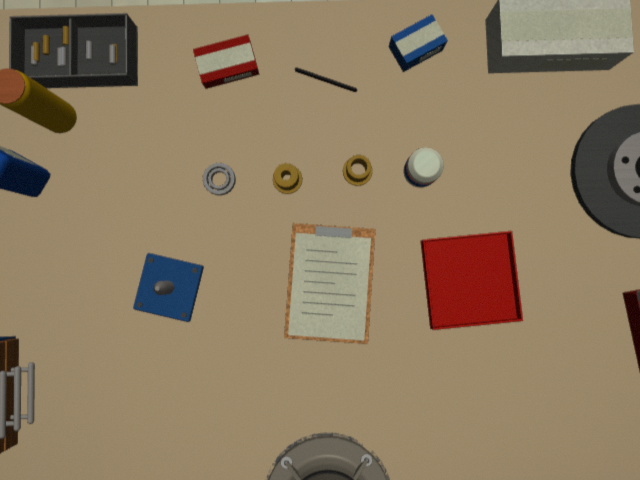

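View pics/side0.png

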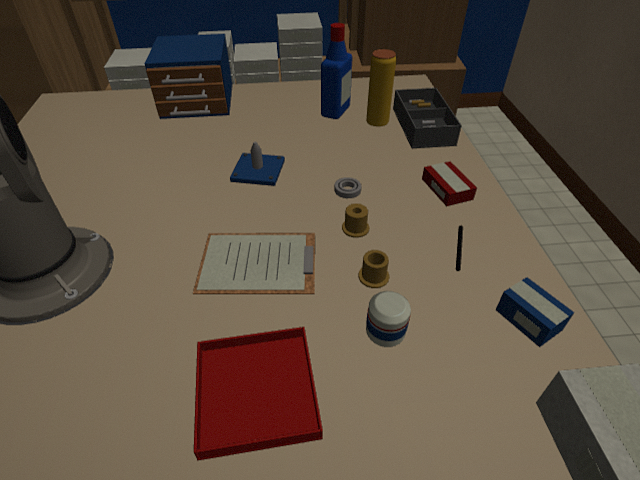

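The top view shows the bearing at (219,179), the tight bushing at (287,178) with the small bore, the fitting one at (357,170), and the filter at (425,166). The gauge is at (168,287) and the tray at (472,280). The side view agrees: tight (356,220), fitting (375,268), tray (258,390), pin tip (256,145).

```bash
cat >> h.py <<'E'
def contours(f,kind,roi=None):
    hsv=cv2.cvtColor(f,cv2.COLOR_RGB2HSV)
    lo,hi={"brass":((12,130,40),(28,255,255)),"blue":((100,130,40),(125,255,255)),"red":((0,190,50),(5,255,255))}[kind]
    m=cv2.inRange(hsv,lo,hi)
    if kind=="red": m|=cv2.inRange(hsv,(174,190,50),(180,255,255))
    cs,_=cv2.findContours(m,cv2.RETR_EXTERNAL,cv2.CHAIN_APPROX_NONE)
    return [c for c in cs if cv2.contourArea(c)>150]
def flange(cam,c,z=.003):
    """circle through the camera-side half of the flange outline, on its plane"""
    P=np.array([ray(cam,u,v,z)[:2] for u,v in c[:,0]]); cc=np.array(get_calibration(cam)["xyz"])[:2]
    o=P.mean(0)
    for _ in range(6):
        d=cc-o; d/=np.linalg.norm(d); Q=P[(P-o)@d>0.003]
        A=np.c_[2*Q,np.ones(len(Q))]; s=np.linalg.lstsq(A,(Q**2).sum(1),rcond=None)[0]; o=s[:2]
    return o,np.sqrt(s[2]+o@o)
E
python3 - <<'E'
from h import *
for cam in("top","side"):
    f=cv2.imread(f"pics/{cam}0.png")[:,:,::-1].copy()
    for k in("brass","blue","red"):
        for c in contours(f,k):
            x,y,w,h=cv2.boundingRect(c)
            if k=="brass" and w<60 and h<60: print(cam,k,(x,y,w,h),flange(cam,c))
            elif k!="brass" and cv2.contourArea(c)>600:
                q=cv2.boxPoints(cv2.minAreaRect(c)); z=.015 if k=="blue" else .028
                if k=="blue" and not (130<x<250): continue
                print(cam,k,(x,y,w,h)); 
                ap=cv2.approxPolyDP(c,0.04*cv2.arcLength(c,True),True)[:,0]
                W=np.array([ray(cam,*p,z)[:2] for p in ap]);print(W.round(3).tolist(),W.mean(0).round(4),np.linalg.norm(np.diff(W,axis=0),axis=1).round(3))
# pin tip two-view
def cen(cam,u,v):
    return ray(cam,u,v,.08),ray(cam,u,v,0.05)
print(cen("side",256,143), cen("top",157,288))
a=cv2.imread("pics/top0.png");b=cv2.imread("pics/side0.png")
cr=lambda i,u,v,s:cv2.resize(i[v-s:v+s,u-s:u+s],(300,300),interpolation=cv2.INTER_NEAREST)
cv2.imwrite("pics/crop.png",np.hstack([cr(a,168,287,40),cr(b,257,160,30)]))
E
```

```text
top brass (0, 339, 18, 32) (array([0.29094443, 0.5993846 ]), np.float64(0.026301382243865343))
top brass (273, 163, 29, 31) (array([0.60791769, 0.05904737]), np.float64(0.02763433626436474))
top brass (343, 155, 29, 31) (array([ 0.62008336, -0.07756081]), np.float64(0.02772588436479939))
top blue (134, 254, 69, 67)
[[0.469, 0.326], [0.37, 0.353], [0.343, 0.251], [0.442, 0.223]] [0.4059 0.2882] [0.103 0.105 0.103]
top red (421, 232, 101, 97)
[[0.49, -0.36], [0.476, -0.191], [0.317, -0.203], [0.325, -0.371]] [ 0.4021 -0.2815] [0.169 0.159 0.168]
side brass (359, 250, 30, 38) (array([ 0.61716539, -0.08598503]), np.float64(0.01765796278602332))
side brass (342, 204, 27, 33) (array([0.60630998, 0.05304768]), np.float64(0.019683470704672346))
side blue (230, 154, 54, 29)
[[0.341, 0.252], [0.443, 0.222], [0.468, 0.324], [0.416, 0.338], [0.397, 0.279], [0.366, 0.348]] [0.4052 0.2939] [0.107 0.105 0.054 0.062 0.076]
side red (194, 327, 128, 133)
[[0.479, -0.194], [0.313, -0.206], [0.33, -0.383], [0.489, -0.372]] [ 0.4029 -0.2887] [0.166 0.177 0.16 ]
(array([0.40795121, 0.28816372, 0.08      ]), array([0.4048761, 0.338375 , 0.05     ])) (array([0.40551308, 0.2895636 , 0.08      ]), array([0.40501164, 0.29850921, 0.05      ]))
```

View pics/crop.png

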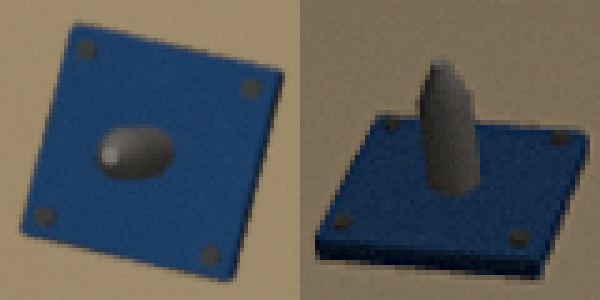

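The crop shows the pin tip at top pixel (157,288), which on z=0.08 gives (0.406, 0.289). The plate centre is (0.406, 0.288), so they agree, and the sizes check out too. Next I go above the fitting bushing at (0.620, -0.077).

>>> jog_arm --plan '[[[2.5,3.2,0],0],[[2.5,3.2,0],0],[[2.5,3.2,0],0],[[2.5,3.2,0],0],[[2.5,3.2,0],0],[[2.5,3.2,0],0],[[2.5,3.2,0],0],[[2.5,3.2,0],0],[[2.5,3.2,0],0]]' --hand 8.54 --grip_force 40

```text
clock: 1.0
tcp_pos: [0.3983, -0.363, 0.3037]
orientation: [-3.115, -0.405, 0.001]
contact_force: [0.2, 0.1, -0.3]
grip_width: 0.0852
```

>>> jog_arm --plan '[[[2.5,3.2,0],0],[[2.5,3.2,0],0],[[2.5,3.2,0],0],[[2.5,3.2,0],0],[[2.5,3.2,0],0],[[2.5,3.2,0],0],[[2.5,3.2,0],0],[[2.5,3.2,0],0],[[2.3,3.0,0],0],[[0,0,0],0],[[0,0,0],0]]'

```text
clock: 2.1
tcp_pos: [0.6207, -0.0776, 0.3032]
orientation: [-3.115, -0.409, 0.002]
contact_force: [0.3, -0.7, 0.1]
grip_width: 0.0853
```

Excellent tracking. Descend to z≈0.15 (tips 8 cm, above the bushing) and look from the side.

>>> jog_arm --plan '[[[0,0,-4],0],[[0,0,-4],0],[[0,0,-4],0],[[0,0,-3],0],[[0,0,0],0],[[0,0,0],0]]'

```text
clock: 2.7
tcp_pos: [0.6204, -0.0799, 0.1543]
orientation: [3.115, 0.403, -0.001]
contact_force: [0.5, 0.5, 0.3]
grip_width: 0.0852
```

```bash
python3 - <<'E'
from h import *
f=save("side","s1"); t=save("top","t1"); print(get_obs()["tcp_pos"])
f=f[:,:,::-1];t=t[:,:,::-1]
cr=lambda i,u,v,s:cv2.resize(i[v-s:v+s,u-s:u+s],(400,400))
cv2.imwrite("pics/c1.png",np.hstack([cr(f,375,230,75),cr(t,357,170,75)]))
E
```

```text
[ 0.62181093 -0.07935205  0.15609697]
```

View pics/c1.png

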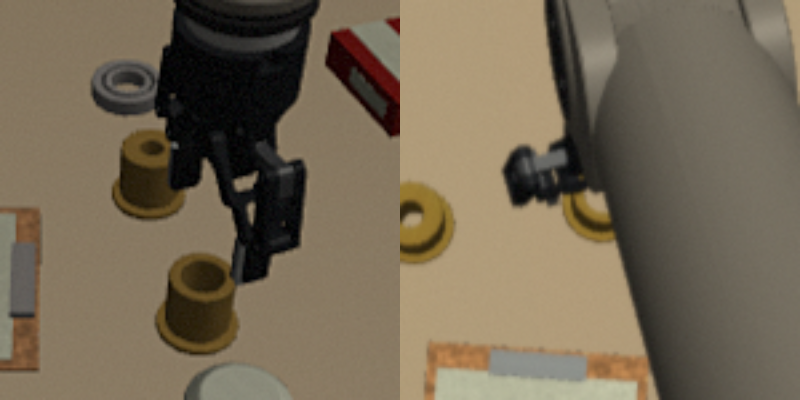

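The side crop shows the open jaws above the fitting bushing. The bushing's top rim is at about crop (203,275) and the near fingertip at (255,275), which fits the jaws straddling it. I'll descend and grip.

>>> jog_arm --plan '[[[0,0.1,-2],0],[[0,0.1,-2],0],[[0,0,-1.5],0],[[0,0,-1.1],0],[[0,0,0],0],[[0,0,0],0]]'

```text
clock: 3.4
tcp_pos: [0.6212, -0.0766, 0.0885]
orientation: [3.115, 0.405, 0.001]
contact_force: [-0.5, -0.4, 0.8]
grip_width: 0.0853
```

>>> jog_arm --plan '[[[0,0,0],0],[[0,0,0],0],[[0,0,0],0],[[0,0,0],0],[[0,0,0],0],[[0,0,0],0],[[0,0,0],0],[[0,0,0],0]]' --hand 0

```text
clock: 4.2
tcp_pos: [0.6212, -0.0765, 0.0888]
orientation: [3.115, 0.405, 0.002]
contact_force: [-0.9, -0.6, 6.3]
grip_width: 0.0449
```

>>> jog_arm --plan '[[[0,0,1],0],[[0,0,2],0],[[0,0,3],0],[[0,0,3],0],[[0,0,3],0],[[0,0,2],0],[[0,0,0],0],[[0,0,0],0]]'

```text
clock: 5.0
tcp_pos: [0.6202, -0.0766, 0.2275]
orientation: [3.115, 0.405, -0.001]
contact_force: [-0.5, -0.7, -3.5]
grip_width: 0.045
```

>>> jog_arm --plan '[[[-2,3.3,0],0],[[-2,3.3,0],0],[[-2,3.3,0],0],[[-2,3.3,0],0],[[-2,3.3,0],0],[[-2,3.3,0],0],[[-2,3.3,0],0],[[-2,3.3,0],0],[[-2,3.3,0],0],[[-2,3.3,0],0],[[-1.5,3.3,0],0]]'

```text
clock: 6.1
tcp_pos: [0.4035, 0.2868, 0.2262]
orientation: [3.113, 0.406, -0.005]
contact_force: [0.8, 1.2, -2.8]
grip_width: 0.0451
```

>>> jog_arm --plan '[[[0,0.1,0],0],[[0,0,0],0],[[0,0,0],0],[[0,0,0],0]]'

```text
clock: 6.5
tcp_pos: [0.4062, 0.286, 0.2272]
orientation: [3.115, 0.402, -0.002]
contact_force: [-0.8, -0.1, -3.5]
grip_width: 0.045
```

```bash
python3 - <<'E'
from h import *
f=save("side","s2"); t=save("top","t2"); print(get_obs())
for cam,i in(("side",f),("top",t)):
    for c in contours(i,"brass"): print(cam,cv2.boundingRect(c))
f=f[:,:,::-1];t=t[:,:,::-1]
cr=lambda i,u,v,s:cv2.resize(i[v-s:v+s,u-s:u+s],(400,400))
cv2.imwrite("pics/c2.png",np.hstack([cr(f,257,130,75),cr(t,168,277,80)]))
E
```

```text
{'clock': 6.6, 'joints': array([-0.36998613,  0.31481049, -0.43628872,  2.02458122,  0.1771344 ,
        0.83859699, -2.2205305 ]), 'qvel': array([-0.0034615 , -0.00405556, -0.00278759, -0.00340424, -0.0004945 ,
        0.00218138,  0.00085464]), 'tau': array([-1.01552994e-01, -4.37191665e+01, -3.06199774e+00, -2.39207429e+01,
        5.64106362e-03,  1.54281239e-02,  3.28269620e-03]), 'tcp_pos': array([0.40620761, 0.28635626, 0.22757692]), 'orientation': array([ 3.11514304e+00,  4.02122129e-01, -6.98342291e-04]), 'contact_force': array([ 0.5820571 , -0.17107656, -2.64095345]), 'moment': array([0.00605108, 0.00322077, 0.00302888]), 'grip_width': 0.04535225737568176}
side (193, 234, 122, 60)
side (342, 204, 27, 33)
side (239, 106, 26, 21)
side (155, 86, 72, 27)
side (146, 65, 77, 23)
side (339, 0, 162, 126)
side (0, 0, 120, 122)
top (0, 427, 17, 26)
top (6, 377, 7, 43)
top (0, 351, 18, 20)
top (139, 288, 28, 19)
top (285, 224, 90, 119)
top (273, 163, 29, 31)
top (0, 69, 77, 64)
```

View pics/c2.png

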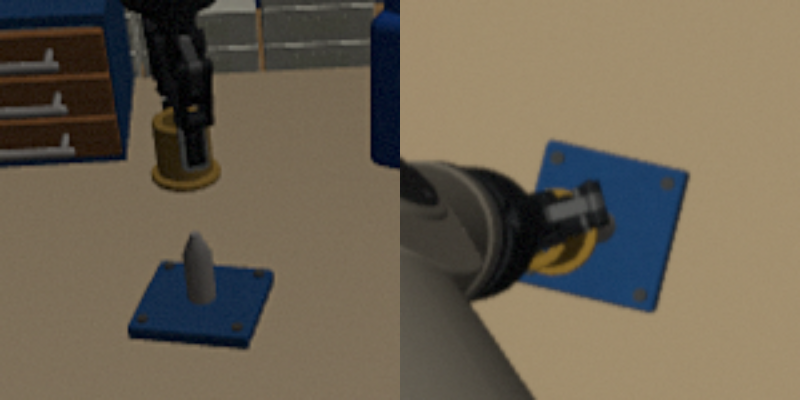

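The side crop shows the bushing held upright above the pin, with its flange spanning px 239–265 (bottom at about 127) and the pin tip at about (256,143). I'll compare the held flange with its expected projection.

```bash
python3 - <<'E'
from h import *
f=cv2.imread("pics/s2.png")[:,:,::-1].copy()
c=[c for c in contours(f,"brass") if 230<cv2.boundingRect(c)[0]<250][0][:,0]
print("widest row",[(v,c[c[:,1]==v][:,0].min(),c[c[:,1]==v][:,0].max()) for v in range(115,127)])
a=np.linspace(0,2*np.pi,72)
for x,y in((.406,.2865),(.403,.288)):
    for z in(.139,.145):
        q=np.array([proj("side",(x+.029*np.cos(t),y+.029*np.sin(t),z)) for t in a]);print(x,y,z,q.min(0).round(1),q.max(0).round(1))
for z in(.08,.06,.04,.02): print(z,proj("side",(.406,.288,z)).round(1),proj("top",(.406,.288,z)).round(1))
# pin axis from side picture: grey rows centre
h=cv2.cvtColor(f,cv2.COLOR_RGB2HSV)
for v in range(142,172,4):
    print(v,h[v,245:268].tolist() if v in(150,) else "", [u for u in range(240,270) if h[v,u,1]<60][:1],[u for u in range(240,270) if h[v,u,1]<60][-1:])
E
```

```text
widest row [(115, np.int32(246), np.int32(262)), (116, np.int32(246), np.int32(263)), (117, np.int32(240), np.int32(263)), (118, np.int32(239), np.int32(264)), (119, np.int32(239), np.int32(264)), (120, np.int32(239), np.int32(263)), (121, np.int32(239), np.int32(263)), (122, np.int32(239), np.int32(262)), (123, np.int32(240), np.int32(261)), (124, np.int32(243), np.int32(259)), (125, np.int32(246), np.int32(256)), (126, np.int32(248), np.int32(252))]
0.406 0.2865 0.139 [239.3 113.8] [265.6 126.7]
0.406 0.2865 0.145 [238.9 111.3] [265.3 124.2]
0.403 0.288 0.139 [237.9 113.6] [264.2 126.4]
0.403 0.288 0.145 [237.6 111.1] [264.  123.9]
0.08 [255.2 143.1] [157.9 287.7]
0.06 [256.  150.6] [161.2 287.4]
0.04 [256.9 157.8] [164.3 287.2]
0.02 [257.7 164.9] [167.3 286.9]
142  [253] [256]
146  [252] [259]
150 [[17, 75, 123], [17, 75, 122], [18, 75, 126], [18, 79, 126], [18, 74, 121], [18, 70, 80], [120, 27, 28], [15, 13, 39], [174, 26, 49], [30, 16, 48], [15, 19, 53], [17, 30, 60], [30, 12, 64], [20, 12, 65], [17, 26, 69], [24, 17, 73], [20, 56, 95], [19, 77, 126], [19, 77, 122], [19, 73, 122], [16, 75, 123], [18, 73, 125], [19, 77, 119]] [251] [261]
154  [241] [269]
158  [252] [261]
162  [252] [262]
166  [254] [262]
170  [] []
```

Held bushing x ≈ 0.405 against pin x ≈ 0.407, and y differs by about 1–2 mm. I'll make a small correction and then descend in steps, watching force.

>>> jog_arm --plan '[[[0.1,0.15,-1],0],[[0,0,-2],0],[[0,0,-2],0],[[0,0,-1],0],[[0,0,-0.7],0],[[0,0,-0.7],0],[[0,0,-0.6],0],[[0,0,0],0],[[0,0,0],0]]'

```text
clock: 7.5
tcp_pos: [0.4068, 0.2895, 0.1482]
orientation: [-3.115, -0.406, -0.001]
contact_force: [-0.0, 1.9, -3.6]
grip_width: 0.0451
```

>>> jog_arm --plan '[[[0,0,-0.5],0],[[0,0,-0.5],0],[[0,0,-0.5],0],[[0,0,0],0]]'

```text
clock: 7.9
tcp_pos: [0.4068, 0.2897, 0.1325]
orientation: [-3.114, -0.406, -0.001]
contact_force: [0.0, 5.1, -5.8]
grip_width: 0.0454
```

```bash
python3 - <<'E'
from h import *
f=save("side","s3")[:,:,::-1]; o=get_obs(); print(o["tcp_pos"],o["contact_force"],o["moment"])
cv2.imwrite("pics/c3.png",cv2.resize(f[80:200,182:332],(500,400)))
E
```

```text
[0.40677588 0.28971334 0.13261629] [ 0.13721086  5.75509584 -5.33843812] [ 1.17918799 -0.12247635 -0.04872541]
```

View pics/c3.png

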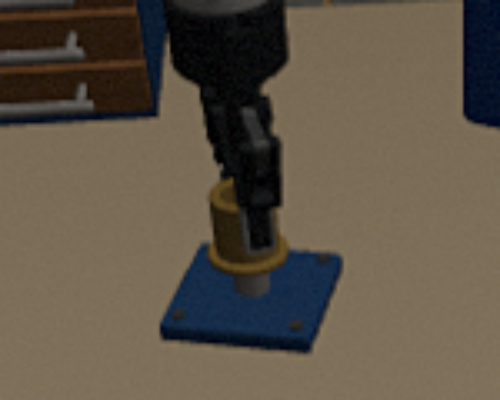

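The crop shows the bushing upright on the pin, flange at about (248,255) with the pin emerging below it. The tool feels +5 N in y, so I'll ease +y by 1 mm and go on down.

>>> jog_arm --plan '[[[0,0.1,-0.4],0],[[0,0,-0.5],0],[[0,0,-0.5],0],[[0,0,-0.5],0],[[0,0,-0.4],0],[[0,0,0],0]]'

```text
clock: 8.55
tcp_pos: [0.4065, 0.2899, 0.1092]
orientation: [3.115, 0.406, -0.001]
contact_force: [0.7, 4.6, -4.8]
grip_width: 0.0449
```

>>> jog_arm --plan '[[[0,0.1,-0.2],0],[[0,0,-0.2],0],[[0,0,-0.2],0],[[0,0,0],0]]'

```text
clock: 8.95
tcp_pos: [0.4067, 0.2903, 0.1038]
orientation: [3.114, 0.404, -0.001]
contact_force: [-1.4, -1.5, -1.3]
grip_width: 0.045
```

>>> jog_arm --plan '[[[0,0,-0.1],0],[[0,0,-0.1],0],[[0,0,0],0]]'

```text
clock: 9.25
tcp_pos: [0.4067, 0.2903, 0.1037]
orientation: [3.113, 0.404, 0.0]
contact_force: [-6.1, -7.3, 25.3]
grip_width: 0.0452
```

Seated (25 N upward). Release and retreat upward.

>>> jog_arm --plan '[[[0,0,0.1],0],[[0,0,0],0],[[0,0,0],0],[[0,0,0],0],[[0,0,0],0],[[0,0,0],0],[[0,0,0],0]]' --hand 8.54

```text
clock: 9.95
tcp_pos: [0.4067, 0.291, 0.1028]
orientation: [3.115, 0.405, -0.0]
contact_force: [-0.1, 0.2, 0.1]
grip_width: 0.0856
```

>>> jog_arm --plan '[[[0,0,1],0],[[0,0,2],0],[[0,0,3],0],[[0,0,3],0],[[0,0,3],0],[[2,-2,0],0],[[3,-3.5,0],0],[[3,-3.5,0],0],[[3,-3.5,0],0],[[3,-3.5,0],0],[[3,-3.5,0],0],[[3.1,-3.6,0],0]]'

```text
clock: 11.15
tcp_pos: [0.6086, 0.0586, 0.2238]
orientation: [-3.115, -0.406, -0.001]
contact_force: [0.8, 0.8, 1.3]
grip_width: 0.086
```

```bash
python3 - <<'E'
from h import *
f=save("side","s4"); o=get_obs(); print(o["tcp_pos"],o["contact_force"])
cv2.imwrite("pics/c4.png",cv2.resize(f[80:260,182:422,::-1],(640,480)))
f=cv2.cvtColor(f,cv2.COLOR_RGB2BGR)[:,:,::-1].copy()
for c in contours(f,"brass"):
    b=cv2.boundingRect(c)
    if 200<b[0]<400 and b[2]<50: print(b)
a=np.linspace(0,2*np.pi,72)
for z in(.015,.018): 
    q=np.array([proj("side",(.407+.029*np.cos(t),.289+.029*np.sin(t),z)) for t in a]);print(q.min(0),q.max(0))
E
```

```text
[0.61358614 0.04951474 0.22380374] [ 4.4827016  -6.57421783  1.11556717]
(342, 204, 27, 33)
(246, 144, 23, 29)
[246.23211817 159.73002999] [270.31954136 173.39168409]
[246.08819306 158.69298435] [270.22347735 172.33993215]
```

View pics/c4.png

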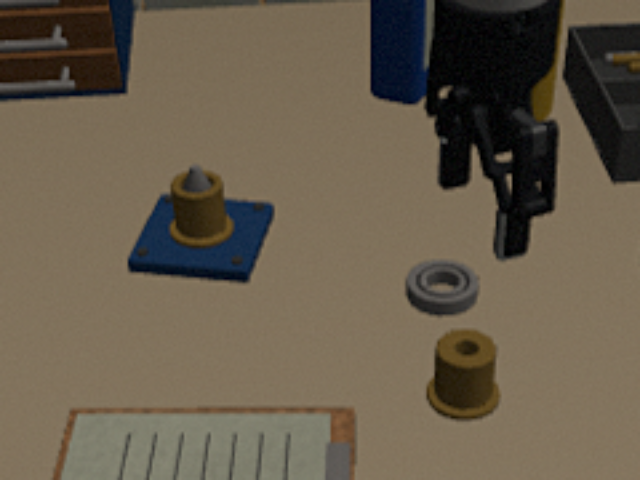

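The fitting bushing sits on the base with the pin tip protruding; its flange bottom at row 173 matches z=0.015. Next, the tight bushing.

>>> jog_arm --plan '[[[0,0,0],0],[[0,0,-2],0],[[0,0,-4],0],[[0,0,-1],0],[[0,0,0],0],[[0,0,0],0]]'

```text
clock: 11.8
tcp_pos: [0.6081, 0.0609, 0.1542]
orientation: [-3.115, -0.407, -0.002]
contact_force: [-0.2, -0.8, -0.1]
grip_width: 0.0854
```

>>> jog_arm --plan '[[[-0.1,-0.3,-1.5],0],[[0,0,-2],0],[[0,0,-2],0],[[0,0,-1.1],0],[[0,0,0],0],[[0,0,0],0]]'

```text
clock: 12.4
tcp_pos: [0.6071, 0.057, 0.0874]
orientation: [-3.115, -0.405, -0.001]
contact_force: [0.5, -0.3, -0.4]
grip_width: 0.0854
```

>>> jog_arm --plan '[[[0,0,0],0],[[0,0,0],0],[[0,0,0],0],[[0,0,0],0],[[0,0,0],0],[[0,0,0],0],[[0,0,0],0],[[0,0,0],0]]' --hand 0

```text
clock: 13.2
tcp_pos: [0.6073, 0.0574, 0.0879]
orientation: [-3.115, -0.405, -0.002]
contact_force: [-0.9, 0.4, 5.5]
grip_width: 0.0447
```

>>> jog_arm --plan '[[[0,0,1],0],[[0,0,2],0],[[0,0,3],0],[[0,0,3],0],[[0,0,3],0],[[0,0,2],0],[[0,0,0],0]]'

```text
clock: 13.9
tcp_pos: [0.6082, 0.0572, 0.2303]
orientation: [3.115, 0.405, 0.009]
contact_force: [1.0, -0.2, -2.1]
grip_width: 0.0444
```

>>> jog_arm --plan '[[[-1.9,-3.1,0],0],[[-1.9,-3.1,0],0],[[-1.9,-3.1,0],0],[[-1.9,-3.1,0],0],[[-1.9,-3.1,0],0],[[-1.9,-3.1,0],0],[[-1.9,-3.1,0],0],[[-1.9,-3.1,0],0],[[-1.9,-3.1,0],0],[[-1.8,-3.1,0],0],[[-1.6,-3.1,0],0],[[0,0,0],0]]'

```text
clock: 15.1
tcp_pos: [0.3978, -0.2884, 0.2256]
orientation: [3.116, 0.393, -0.006]
contact_force: [0.3, -0.3, -3.3]
grip_width: 0.0442
```

>>> jog_arm --plan '[[[0,0,0],0],[[0,0,-3],0],[[0,0,-4],0],[[0,0,-3],0],[[0,0,-2],0],[[0,0,0],0],[[0,0,0],0]]'

```text
clock: 15.8
tcp_pos: [0.4023, -0.283, 0.1069]
orientation: [-3.114, -0.408, 0.001]
contact_force: [0.0, -0.2, -1.4]
grip_width: 0.0443
```

>>> jog_arm --plan '[[[0,0,-0.5],0],[[0,0,-0.5],0],[[0,0,-0.3],0],[[0,0,0],0],[[0,0,0],0]]'

```text
clock: 16.3
tcp_pos: [0.4018, -0.2841, 0.0941]
orientation: [3.115, 0.405, 0.0]
contact_force: [0.1, -0.1, -1.4]
grip_width: 0.0443
```

>>> jog_arm --plan '[[[0,0,-0.1],0],[[0,0,-0.1],0],[[0,0,0],0]]'

```text
clock: 16.6
tcp_pos: [0.4018, -0.2841, 0.0919]
orientation: [3.115, 0.405, 0.0]
contact_force: [0.0, -0.2, -2.8]
grip_width: 0.0444
```

>>> jog_arm --plan '[[[0,0,-0.1],0],[[0,0,-0.1],0],[[0,0,0],0]]'

```text
clock: 16.9
tcp_pos: [0.4018, -0.2841, 0.0918]
orientation: [3.115, 0.405, -0.0]
contact_force: [-6.4, 3.5, 25.0]
grip_width: 0.0446
```

Contact with the tray floor. Release and retreat.

>>> jog_arm --plan '[[[0,0,0.1],0],[[0,0,0],0],[[0,0,0],0],[[0,0,0],0],[[0,0,0],0],[[0,0,0],0],[[0,0,0],0]]' --hand 8.54

```text
clock: 17.6
tcp_pos: [0.4017, -0.284, 0.0908]
orientation: [-3.115, -0.405, 0.0]
contact_force: [-0.4, -0.0, -0.1]
grip_width: 0.0853
```

>>> jog_arm --plan '[[[0,0,1],0],[[0,0,2],0],[[0,0,3],0],[[0,0,3],0],[[0,0,3],0],[[0,0,3],0],[[3,1,2],0],[[3,2,0],0],[[3,2,0],0],[[1,0,0],0],[[0,0,0],0],[[0,0,0],0]]'

```text
clock: 18.8
tcp_pos: [0.5007, -0.2348, 0.2609]
orientation: [3.115, 0.404, -0.002]
contact_force: [-1.7, -0.3, 0.4]
grip_width: 0.0855
```

```bash
python3 - <<'E'
from h import *
f=save("side","s5"); t=save("top","t5"); o=get_obs(); print(o["clock"],o["tcp_pos"],o["contact_force"])
for cam,i in(("side",f),("top",t)):
    for c in contours(i,"brass"):
        b=cv2.boundingRect(c)
        if 120<b[0]<500 and b[2]<60 and b[3]<60: print(cam,b,flange(cam,c,.008) if b[1]>200 else '')
cv2.imwrite("pics/c5.png",f[100:,120:520,::-1])
E
```

```text
18.9 [ 0.50032645 -0.23516095  0.26082833] [-0.12209306 -1.29193129  0.7312191 ]
side (237, 360, 39, 49) (array([ 0.40239335, -0.28477089]), np.float64(0.027587161759047667))
side (246, 145, 23, 28) 
top (149, 273, 34, 29) (array([0.40522373, 0.29013118]), np.float64(0.026879155154237028))
top (455, 265, 34, 30) (array([ 0.40331201, -0.28499708]), np.float64(0.027557170998893432))
```

View pics/c5.png

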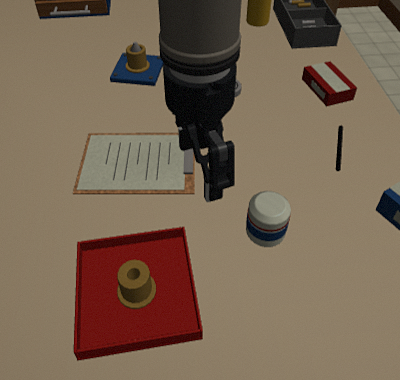

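The picture shows the tight bushing upright in the middle of the tray (crop (136,285)), the fitting bushing seated on the pin (136,58), and the gripper clear of everything.

```bash
python3 -c "
from bench import *
print(hand_in())"
```

```text
the job is handed in; nothing more can be done
None
```

Both bushings are placed and the job was handed in at about 19 s of the 58 s allowed. No verdict comes back, so this rests on my own checks.

- **Fitting bushing (30 mm bore):** I slid it down the pin while gripping it, until it seated on the blue base with about 25 N upward, then released it. Afterwards its flange showed in the side picture where z = 15 mm predicts. The top view puts it at (0.405, 0.290), within about 2 mm of the gauge centre at (0.406, 0.288).
- **Tight bushing (18 mm bore):** I set it down on the tray floor and released it. Both cameras put it at about (0.403, -0.285), within about 4 mm of the tray centre, and it stands upright.
- **Gripper:** It is clear of everything, with contact force near zero.

**Disagreements:** The side camera's circle fit of the bushings where they first stood had too small a radius (18–20 mm instead of 29), so I used the top view for the grasps. The two views also differed by 1–7 mm in the gauge and tray positions, which the grip and pin taper absorbed. Side forces on the pin of about 5 N were eased by 1 mm shifts in y.

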